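# Hang up the turner and slide the keeper door shut

## Robot

A 6-joint arm with a two-finger parallel gripper is mounted at the origin on the work surface. World frame = base frame: x ahead of the robot, y to its left, z up, the work surface at z = 0. Lengths are in m, angles in degrees, forces in N, time in s.
With the tool pointing down it reaches from about 0.325 to 0.85 m from the base axis. Payload 15.5 kg.
Tool frame: the origin (TCP) lies midway between the tips of the shut fingers; the grasp point (between the pads) lies 19 mm behind it; z points along the fingers, y is the line along which they close (so a half turn about z gives the same grasp; the last joint's range is limited). The gripper opens to 91 mm and grips with 3 to 60 N. Pads are 32 mm wide; open, the fingers measure 118 mm over their backs; the gripper's body (76 mm by 178 mm) begins 60 mm behind the grasp point.
Start: joints at [-68.955, 28.281, 77.091, -0, 74.628, -5.472], TCP at [0.279, -0.559, 0.214] pointing down, gripper open.
Joint ranges: [-166.48, 166.48], [-47.26, 123.95], [12.59, 153.08], [-70.14, 250.14], [6.76, 159.57], [-176.63, 176.63]. Speed limits (degrees/s): [108.29, 108.29, 147.25, 172.46, 172.46, 172.46].

## Interface

Orientations are given as a 3x3 rotation matrix whose columns are the frame's x, y, z axes.
In Python, from bench import ctrl gives the robot as it stands. The module is installed in compiled form; this text tells all that it offers. Calls block until the motion is done:
- ctrl.goto(position, orientation): joint-space move of the TCP to a pose.
- ctrl.move_l(position, vel=0.15, ori=None, contact_N=None): straight line of the TCP; ori=None keeps the orientation; vel is the mean speed in m/s. With contact_N (N) it stops when the force on the tool has changed by that much, and returns True; else False.
- ctrl.movej(angles): joint-space move.
- ctrl.command_gripper(opening): opening from 0.0 (shut) to 1.0 (fully open); the grip force is fixed at half the most; returns when the fingers have stopped.
- ctrl.sleep(seconds).
- ctrl.ik(position, orientation): joint angles nearest the present ones, or None.
- ctrl.read_camera(name): name is "scene" or "top" or "wrist"; returns the picture (480x640x3 uint8, blue, green, red); there is no depth.
- ctrl.camera_params(name): a dict with "fx", "fy", "cx", "cy" (pixels), "pose" (4x4, takes a point from camera to world coordinates); the wrist camera has in their place "T_tool_cam" (4x4, takes a point from camera to tool coordinates, whose origin is the TCP and whose axes are the flange's). Camera axes: x right, y up, looking along -z (the intrinsics and any distortion apply to the point x, -y, -z); pixel columns grow to the right and rows downward; lengths in m; the calibration is good to about 2 mm. A picture is of the moment at which its call begins: read the wrist's pose just before it. camera_params takes no time and is no camera call.
A pose or a line that the arm cannot do raises ctrl.MotionError and nothing moves.
- ctrl.sign_off(): hands the job in; it is judged then, once.
Readings, each from a call of its own:
- ctrl.current_t(): time.
- ctrl.current_q(): joint angles.
- ctrl.current_dq(): joint speeds.
- ctrl.current_effort(): joint torques, N m.
- ctrl.current_tool_pos(): TCP position.
- ctrl.current_eef_rot(): TCP orientation.
- ctrl.current_contact_force(): force on the tool from outside, world axes, zero at the start.
- ctrl.current_wrist_torque(): the same for the moment, N m.
- ctrl.current_grip_width(): opening from 0.0 (shut) to 1.0 (fully open).
- ctrl.current_grasp_force(): force on a finger pad.
Only numpy, scipy, OpenCV 4.12 (cv2) and the standard library are available. Lean on these libraries where they do the work, as an engineer would, in place of code of your own. Each camera call takes 0.05 s, during which the arm holds its last target. There are 200 camera calls.

## Task

Put the steel turner away after the cookery class: hang it by the eye in its end on the free slanted peg inside the open half of the utensil keeper and let go of it. Then slide the keeper's blue-framed door shut, past its spring catch, until it is fully home against the rubber buffer of the frame - firmly enough to pass the catch but gently, without slamming or ramming it - and leave the keeper, the turner on its peg and the other things on the table as they are.

Things in the scene. Friction and masses are not known exactly. Their poses are not given: they have to be found in the camera images.
- keeper: Utensil keeper fixed on the table, open at the top, 130 mm deep (x), 430 wide (y), 240 high. Origin: centre of its underside; x from front to back, y to the left seen from the robot, z up. Clear back board with a yellow frame, inner face at x = 50 mm. Side walls' inner faces at y = +/-205 mm. Right half (y < -5 mm) closed by a fixed grey pane, 188 mm high; left half open, closed by the sliding door.
- peg (a point): Point on the axis of the steel peg in the keeper's open half, at keeper (32, 100, 233) mm. The peg is 8 mm thick, 55 mm long; it leaves the back board 25 mm behind this point (z = 215 mm) and slants 45 degrees up and to the front (-x, +z), its round tip 30 mm beyond this point (x = 11, z = 254 mm). Axes parallel to the keeper's.
- turner_grip (a point): Centre of the turner's black handle, half-way up. The turner lies flat on the board, 190 mm long, about 140 g. x points along it to the eye, z out of its upper face. Handle 90 x 24 x 22 mm (x, y, z). Blade 60 x 60 x 4 mm from x = -45 to -105 mm; at the +x end a steel tab 40 x 40 x 6 mm with the eye. Undersides of all are level, 11 mm below this point.
- turner_eye (a point): Centre of the eye (a 24 mm hole straight through the steel tab, along z), half-way through the 6 mm tab; 65 mm from turner_grip along +x and 8 mm lower; the tab ends 20 mm beyond it. Same axes as turner_grip.
- pull (a point): Centre of the orange pull block on the middle of the door's top edge: 18 mm (keeper x) x 24 mm (keeper y), showing from z = 198 mm to its top at z = 244 mm above the table. Axes parallel to the keeper's. The blue-framed door is 200 mm wide, 8 mm thick, centre plane at keeper x = -50 mm. Door closed: pull at keeper y = +90 mm.
- door (a joint): Opening of the door in m: 0 = touching the buffer, 0.2 = fully open; closes along keeper +y. Friction about 2 N plus 25 N per m/s; 0.8 kg. From 11 mm before home a spring roller catch resists, with up to about 10 N at 6 mm, down to nothing at its crest 2 mm before home. Let go earlier, the door springs back some mm; past it the catch draws it home and holds it with a few N. The buffer hardly gives.
- buffer: Black rubber buffer strip, 12 mm (x) by 15 mm (y) by 140 mm high, on the left jamb of the keeper, that the door's leading edge closes against; origin: centre of its lower end, keeper frame (-50, 197.5, 30) mm; its face is at keeper y = 190 mm.
- board: Wooden cutting board, fixed, 280 x 250 x 30 mm, on the table. Origin: centre of its underside.
- turner: The turner as a whole; origin on its underside, 5 mm behind turner_grip (towards the blade) and 11 mm below; it balances about 9 mm from turner_grip towards the blade; same axes.
- brush: Brush lying on the board beside the turner, 180 mm long; bystander, leave alone.
- bowl: Steel bowl, 120 mm across, 55 mm high, on the table in front of the keeper; bystander. Origin: centre of its underside.
- soap: Green bottle, 60 mm across, 170 mm high; bystander. Origin: centre of its underside.
- tape: Roll of brown tape, 100 mm across, 48 mm high; bystander. Origin: centre of its underside.
- mug: Blue mug, 80 mm across, 90 mm high; bystander. Origin: centre of its underside.
- knife: Wide kitchen knife in the aluminium tray (200 x 300 x 45 mm); bystander.
There are look-alikes about, which are no part of the job. What is shaped like the turner but green is not meant.

How it is judged (in metres and radians):
On the way, in this order (a step that is already met when the one before it is completed fails the run):
1. the turner hangs by its eye on the peg, let go and at rest, with the door still open (distance between turner_eye and peg below 0.04 m and angle between turner's own x axis and vertical below 0.5 rad and x of turner_eye in the frame of keeper above 0.005 m and contact force between the fingers and turner below 0.05 N and angular speed of turner below 0.3 rad/s and value of joint door above 0.1 m), for 0.2 s.
2. the door is pushed home (value of joint door below 0.002 m), for 0.2 s.
At the end, for the whole second after the job is handed in: The turner hangs at rest on the peg through its eye (eye centre within 40 mm of the peg point, long axis within 0.5 rad of upright, eye up), nothing holding it; the door is closed to within 2 mm of the buffer and stays there by its catch (distance between turner_eye and peg below 0.04 m and angle between turner's own x axis and vertical below 0.5 rad and x of turner_eye in the frame of keeper above 0.005 m and linear speed of turner below 0.05 m/s and angular speed of turner below 0.3 rad/s and value of joint door below 0.002 m); the robot touches nothing.
It fails at once if the door is rammed against the buffer with more than 35 N (contact force between door and buffer above 35 N).
It fails at once if the door is slammed (closing faster than 0.35 m/s) (velocity of joint door below -0.35 m/s).
It fails at once if a bystander is shifted by more than 30 mm (distance of any of brush, bowl, soap, tape, mug, knife from where it was at the start of the episode above 0.03 m).
It also fails if it takes over 72 s, if anything falls off the work surface, if the arm or the gripper's body presses on something with over 40 N, if the wrist force passes 120 N, or if a joint passes its speed limit or range.

## Working session

There is one attempt and no reset: what is moved stays moved. The work goes in short steps, each a Python script; the robot and the scene stay as the last script left them, time stands still between calls to the robot, and variables do not carry over. Pictures are saved under pics/ and viewed, at most 10 in all, crops included, and the job is handed in when it is done.

```bash
mkdir -p pics; python3 - <<'E'
from bench import ctrl
import cv2, numpy as np
np.set_printoptions(precision=4,suppress=True)
for n in("scene","top"):
    cv2.imwrite(f"pics/{n}0.png",ctrl.read_camera(n)); print(n,ctrl.camera_params(n))
print(ctrl.camera_params("wrist")); print(ctrl.current_eef_rot(),ctrl.current_t())
E
```

```text
scene {'fx': 597.0236576328479, 'fy': 597.0236576328479, 'cx': 329.6993044062252, 'cy': 242.06256080072868, 'pose': array([[-0.5271, -0.6282,  0.5723,  1.4117],
       [ 0.8498, -0.3904,  0.3542,  0.6005],
       [ 0.0009,  0.673 ,  0.7396,  1.3441],
       [ 0.    ,  0.    ,  0.    ,  1.    ]])}
top {'fx': 552.1902467533757, 'fy': 552.1902467533757, 'cx': 322.42498049760337, 'cy': 234.0212217860742, 'pose': array([[ 0.0059,  0.9912, -0.1324,  0.2963],
       [-1.    ,  0.0053, -0.005 ,  0.0662],
       [-0.0043,  0.1324,  0.9912,  1.6379],
       [ 0.    ,  0.    ,  0.    ,  1.    ]])}
{'fx': 364.2814009152017, 'fy': 364.2814009152017, 'cx': 317.58442051836795, 'cy': 240.2557974585952, 'T_tool_cam': array([[-0.0001,  0.9554,  0.2952,  0.0833],
       [ 1.    , -0.0004,  0.0015,  0.0012],
       [ 0.0015,  0.2952, -0.9554, -0.1711],
       [ 0.    ,  0.    ,  0.    ,  1.    ]])}
[[ 0.8948  0.4465 -0.0004]
 [ 0.4465 -0.8948  0.001 ]
 [ 0.0001 -0.0011 -1.    ]] 0.1
```

View pics/top0.png

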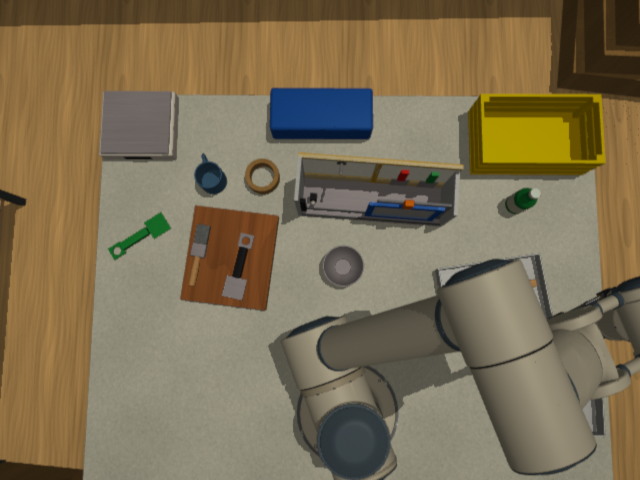

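View pics/scene0.png

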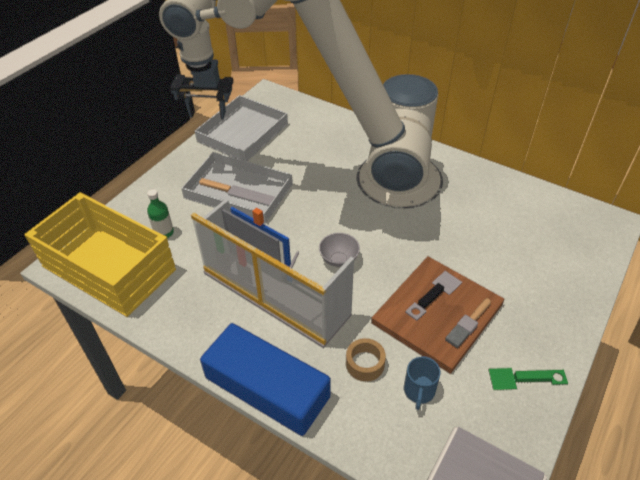

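Top view: turner on the board with its eye at about (246,240) and blade at (234,288); keeper spans (296–462, 155–222), pull at about (409,204), door at the right half. I'll enlarge both.

```bash
python3 - <<'E'
import cv2, numpy as np
a=cv2.imread("pics/top0.png")
k=cv2.resize(a[145:230,285:470],None,fx=4.3,fy=4.3,interpolation=cv2.INTER_CUBIC)[:, :795]
t=cv2.resize(a[225:305,180:285],None,fx=2.6,fy=2.6,interpolation=cv2.INTER_CUBIC)
o=np.zeros((k.shape[0]+t.shape[0],795,3),np.uint8);o[:k.shape[0],:k.shape[1]]=k;o[k.shape[0]:,:t.shape[1]]=t
print(k.shape,t.shape)
cv2.imwrite("pics/c1.png",o)
E
```

```text
(366, 795, 3) (208, 273, 3)
```

View pics/c1.png

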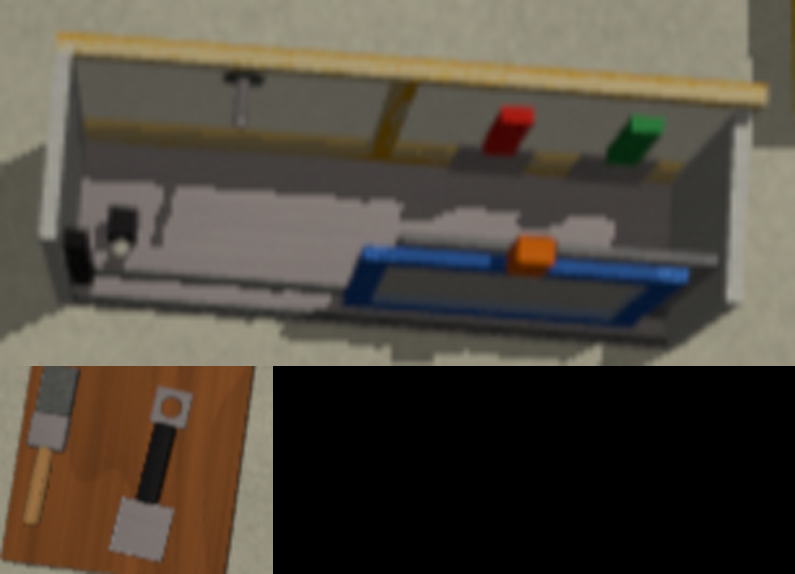

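Crop shows: peg base (240,80) to tip (240,124), pull top centre (535,247), wall front-top corners (41,238) and (741,303); turner eye (172,406), handle ends (164,426)/(149,500). Computing positions.

```bash
cat > h.py <<'E'
from bench import ctrl
import cv2, numpy as np
from scipy.optimize import least_squares
np.set_printoptions(precision=4,suppress=True)
def wpose():
    T=np.eye(4);T[:3,:3]=ctrl.current_eef_rot();T[:3,3]=ctrl.current_tool_pos()
    return T@np.array(ctrl.camera_params("wrist")["T_tool_cam"])
def ray(n,uv,P=None):
    c=ctrl.camera_params(n);P=np.array(c["pose"]) if P is None else P
    d=np.array([(uv[0]-c["cx"])/c["fx"],-(uv[1]-c["cy"])/c["fy"],-1.])
    return P[:3,3],P[:3,:3]@d
def onz(n,uv,z,P=None):
    o,d=ray(n,uv,P);return o+d*(z-o[2])/d[2]
def proj(n,X,P=None):
    c=ctrl.camera_params(n);P=np.array(c["pose"]) if P is None else P
    p=np.linalg.inv(P)@np.append(X,1)
    return np.array([c["cx"]+c["fx"]*p[0]/-p[2],c["cy"]-c["fy"]*p[1]/-p[2]])
def Rz(a): return np.array([[np.cos(a),-np.sin(a),0],[np.sin(a),np.cos(a),0],[0,0,1]])
E
cat > m.py <<'E'
from h import *
k=lambda u,v:(285+u/4.3,145+v/4.3); t=lambda u,v:(180+u/2.6,225+(v-366)/2.6)
pts=[((-.065,.215,.24),k(41,238)),((-.065,-.215,.24),k(741,303)),((.011,.1,.254),k(240,125)),((.05,.1,.215),k(242,80))]
def f(q): return np.concatenate([proj("top",Rz(q[2])@np.array(a)+[q[0],q[1],0])-b for a,b in pts])
s=least_squares(f,[.5,0,0]);print("keeper",s.x,s.x[2]*57.3,s.fun)
pull=onz("top",k(535,247),.244);print("pull kf",Rz(-s.x[2])@(pull-[s.x[0],s.x[1],0]),pull)
for nm,p,z in(("eye",(172,406),.036),("h+",(164,426),.052),("h-",(149,501),.052),("bladeend",(139,554),.034),("tabend",(174,390),.036)):
    print(nm,onz("top",t(*p),z))
E
python3 m.py
```

```text
keeper [ 0.6163 -0.07   -0.0905] -5.185934139668014 [-1.6675 -0.315   2.4044  0.3092 -0.6191  0.1226 -0.134  -0.2164]
pull kf [-0.0435 -0.0836  0.244 ] [ 0.5654 -0.1493  0.244 ]
eye [0.4903 0.2973 0.036 ]
h+ [0.4659 0.3033 0.052 ]
h- [0.3826 0.3178 0.052 ]
bladeend [0.3248 0.3302 0.034 ]
tabend [0.5085 0.2954 0.036 ]
```

```bash
cat >> h.py <<'E'
def down(a): return np.array([[np.cos(a),np.sin(a),0],[np.sin(a),-np.cos(a),0],[0,0,-1.]])
E
python3 - <<'E'
from h import *
a=np.radians(-10.6)
ctrl.move_l([.279,-.559,.42],vel=.3)
ctrl.goto([.4255,.31,.42],down(a)); ctrl.move_l([.4255,.31,.19],vel=.3)
P=wpose();np.save("P1.npy",P);cv2.imwrite("pics/w1.png",ctrl.read_camera("wrist"))
print(ctrl.current_t(),ctrl.current_tool_pos(),ctrl.current_q())
for X in([.4255,.31,.052],[.4894,.298,.036]):print(proj("wrist",X,P))
E
```

```text
4.9917 [0.4265 0.3104 0.1915] [ 29.5648  21.8426  92.6022  -0.0019  65.4093 130.1738]
[317.0287 228.178 ]
[317.0801 151.3434]
```

View pics/w1.png

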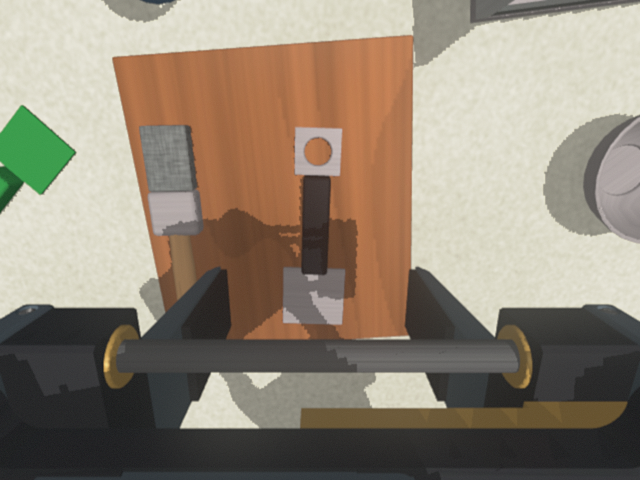

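Wrist view: eye (318,151), handle centre about (315,225), matching the prediction; the turner's axis is about 1.3° more clockwise. Grasping.

```bash
cat >> h.py <<'E'
K=np.array([.6163,-.07,0]);ya=-.0905
def kw(p): return K+Rz(ya)@np.array(p)
s2=2**-.5
Rh=Rz(ya)@np.array([[s2,0,s2],[0,-1,0],[s2,0,-s2]])
eye_t=np.array([.065,0,.001])
def tcp_for_eye(ek): return kw(ek)-Rh@eye_t
def on_peg(d,up=0.): return np.array([.032-d*s2,.1,.233+d*s2])+np.array([up*s2,0,up*s2])
E
python3 - <<'E'
from h import *
a=np.radians(-11.9)
ctrl.move_l([.4255,.3105,.06],vel=.2,ori=down(a))
ctrl.move_l([.4255,.3105,.034],vel=.05,contact_N=8)
print(ctrl.current_tool_pos())
ctrl.command_gripper(0.0);print(ctrl.current_grip_width(),ctrl.current_grasp_force())
ctrl.move_l([.4255,.3105,.4],vel=.25)
print(ctrl.current_grip_width(),ctrl.current_grasp_force(),ctrl.current_t())
for d in(.12,.06,-.003):
    p=tcp_for_eye(on_peg(d));print(p,ctrl.ik(p,Rh))
E
```

```text
[0.4255 0.3104 0.0339]
0.260274782591572 29.96234804391861
0.2637178351659012 29.963727593421936 9.1083
[0.5262 0.0386 0.2726] [  0.3137   4.5944 123.3926 -28.6359   8.1284 122.2876]
[0.5685 0.0348 0.2302] None
[0.6128 0.0307 0.1856] [  -0.9976   21.7356  120.4556  202.6585    7.7028 -109.5107]
```

```bash
cat >> h.py <<'E'
def Rt(th,psi):
    c,s=np.cos(np.radians(th)),np.sin(np.radians(th))
    return Rz(ya+np.radians(psi))@np.array([[s,0,c],[0,-1,0],[c,0,-s]])
def tcp_e(ek,R): return kw(ek)-R@eye_t
E
python3 - <<'E'
from h import *
print(ctrl.current_q())
np.set_printoptions(precision=0,suppress=True)
for th in(60,50,45,38):
  for psi in(-25,-15,0,15,25):
    R=Rt(th,psi);print(th,psi,*[ctrl.ik(tcp_e(on_peg(d),R),R) for d in(.12,.06,-.003)])
E
```

```text
[ 29.6216  12.681   72.7914  -0.0007  94.6269 131.5226]
60 -25 [ 14.   8. 104. -28.  48. 149.] [ 12.  15. 103. -30.  43. 151.] [ 10.  21. 102. -32.  38. 153.]
60 -15 [  9.   6. 107. -21.  42. 132.] [  7.  12. 107. -23.  36. 133.] [  6.  19. 105. -26.  31. 136.]
60 0 [ -1.   3. 110.  -4.  37.  97.] [ -1.  10. 110.  -4.  30.  97.] [ -2.  18. 108.  -4.  24.  97.]
60 15 [-11.   3. 110.  16.  39.  59.] [-10.  10. 110.  18.  33.  57.] [-10.  18. 108.  21.  27.  54.]
60 25 [-17.   4. 109.  25.  45.  39.] [-16.  11. 108.  28.  39.  36.] [-15.  19. 106.  31.  33.  33.]
50 -25 [ 18.  10. 111. -48.  41. 171.] [ 16.  17. 110. -53.  35. 176.] None
50 -15 [ 12.   7. 115. -43.  30. 155.] [ 10.  14. 114. -52.  25. 164.] [  9.  21. 113. -63.  21. 174.]
50 0 [ -0.   3. 119. -11.  18. 104.] [ -1.  11. 118. -16.  11. 109.] None
50 15 [-14.   3. 119.  38.  25.  36.] [-13.  11. 119.  50.  19.  24.] [-12.  20. 116.  67.  15.   7.]
50 25 [-22.   5. 117.  47.  35.  14.] [-20.  13. 116.  56.  30.   6.] [-18.  21. 114.  65.  26.  -3.]
45 -25 [  21.   11.  114.  -60.   39. -176.] [  18.   18.  113.  -68.   35. -168.] None
45 -15 [ 14.   8. 119. -62.  27. 175.] None None
45 0 [  0.   5. 123. -29.   8. 122.] None [  -1.   22.  120.  203.    8. -110.]
45 15 [-16.   4. 124.  62.  20.  11.] [-14.  13. 123.  85.  17. -12.] [-13.  22. 120. 106.  17. -34.]
45 25 [-24.   6. 122.  63.  33.  -3.] [-22.  14. 120.  75.  29. -15.] [-20.  23. 118.  87.  27. -26.]
38 -25 None None None
38 -15 None None [  12.   28.  120.  240.   29. -126.]
38 0 [   1.    8.  129.  207.   10. -113.] [ -0.  17. 128. 193.  18. -99.] [ -1.  26. 126. 189.  24. -95.]
38 15 [-18.   8. 130. 106.  22. -35.] [-16.  17. 129. 125.  25. -54.] [-15.  26. 126. 137.  28. -66.]
38 25 [-27.  10. 127.  87.  35. -30.] [-24.  19. 126. 100.  34. -43.] [-22.  27. 123. 110.  34. -53.]
```

```bash
python3 - <<'E'
from h import *
R=Rt(38,15)
p=tcp_e(on_peg(.09),R)
ctrl.goto(p+[-.03,0,.13],R)
print(ctrl.current_q(),ctrl.current_t())
ctrl.move_l(p,vel=.2)
print(ctrl.current_q(),ctrl.current_tool_pos()-p)
P=wpose();np.save("P2.npy",P);im=ctrl.read_camera("wrist");cv2.imwrite("pics/w2.png",im)
T=ctrl.current_tool_pos()+R@eye_t
for n,X in(("eye",T),("tip",kw([.011,.1,.254])),("base",kw([.05,.1,.215]))):print(n,proj("wrist",X,P))
E
```

```text
[-18.714   -6.3275 118.9104  51.2311  28.9298  24.0231] 10.8167
[-16.7169  12.6589 129.3764 116.7102  23.2113 -45.799 ] [0.0001 0.0001 0.0002]
eye [315.2936 169.5878]
tip [333.5431 173.1541]
base [343.6053 174.6871]
```

View pics/w2.png

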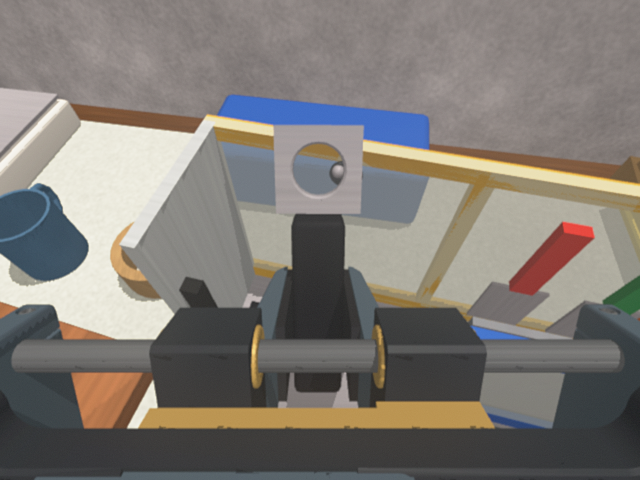

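Wrist view: eye hole centre at (318,168), peg tip seen through it at (338,172) — peg about 3 mm further right (−y) than modelled, eye 2 mm right. Correcting and inserting.

```bash
python3 - <<'E'
from h import *
R=Rt(38,15); e=np.array([.066,.002,.001])
def go(d,v):
    ek=on_peg(d);ek[1]=.0965
    c=ctrl.move_l(kw(ek)-R@e,vel=v,contact_N=8)
    print(d,c,ctrl.current_contact_force(),ctrl.current_tool_pos());return c
if not go(.035,.1): go(-.004,.06)
P=wpose();cv2.imwrite("pics/w3.png",ctrl.read_camera("wrist")); print(ctrl.current_t())
E
```

```text
0.035 False [ 0.3703  0.5265 -0.4848] [0.5908 0.0205 0.2066]
-0.004 False [-0.5512  1.1282 -1.9092] [0.6184 0.018  0.1787]
13.7917
```

View pics/w3.png

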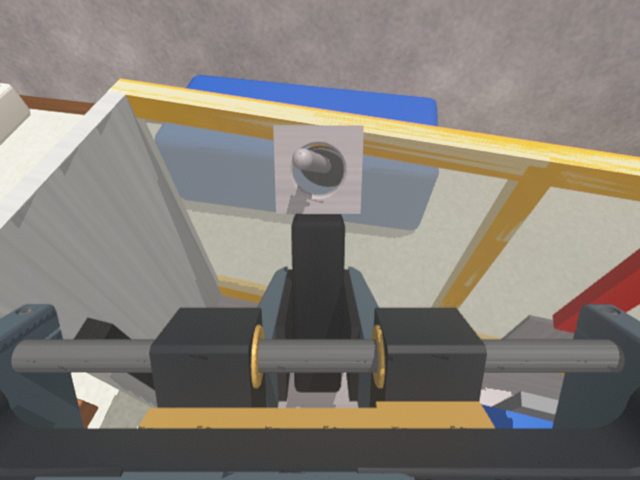

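The peg clearly passes through the eye (tip at (303,157), over the tab). Releasing, waiting, backing off along the tool axis.

```bash
python3 - <<'E'
from h import *
R=ctrl.current_eef_rot(); p=ctrl.current_tool_pos()
ctrl.command_gripper(0.65); ctrl.sleep(.6)
print(ctrl.current_contact_force())
ctrl.move_l(p-.14*R[:,2],vel=.15); ctrl.move_l(p-.14*R[:,2]+[-.03,0,.08],vel=.2); ctrl.sleep(.5)
P=wpose();np.save("P4.npy",P);cv2.imwrite("pics/w4.png",ctrl.read_camera("wrist"));print(ctrl.current_t(),ctrl.current_tool_pos(),ctrl.current_q())
print(proj("wrist",kw([.04,.0965,.22]),P), proj("wrist",kw([-.05,-.0836,.244]),P))
im=ctrl.read_camera("scene")
cv2.imwrite("pics/s4.png",cv2.resize(im[180:350,180:370],None,fx=3.2,fy=3.2,interpolation=cv2.INTER_CUBIC))
cv2.imwrite("pics/t4.png",ctrl.read_camera("top"))
E
```

```text
[-0.4019 -0.6948 -0.6436]
17.5333 [ 0.4796 -0.0009  0.345 ] [-29.5711  -7.6908 125.962   63.085   34.1136   4.6978]
[324.5751 192.3343] [509.0484 293.0073]
```

View pics/w4.png

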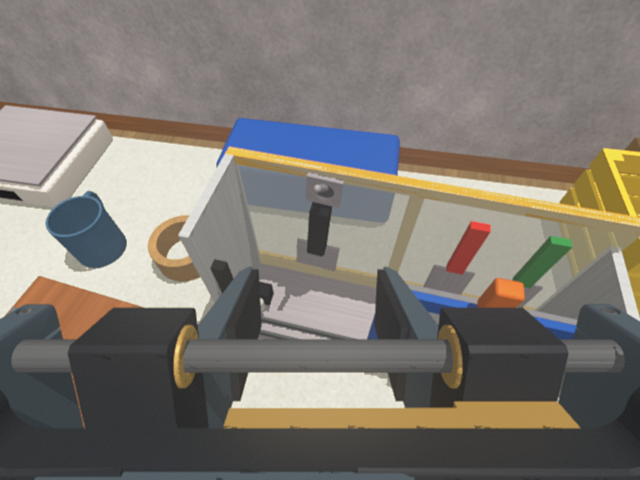

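The turner hangs upright against the back board, (322,188) eye with the peg through it, and blade at (316,255); pull top at about (504,287). Now the door: closed fingers to the right of the pull, touch it, then push.

```bash
python3 - <<'E'
from h import *
P=np.load("P4.npy")
ik=lambda p:Rz(-ya)@(np.array(p)-K)
print("pull kf from wrist",ik(onz("wrist",(505,287),.244,P)))
R=down(ya)
ctrl.command_gripper(0.0)
ctrl.move_l(ctrl.current_tool_pos()+[-.03,0,.08],vel=.25)
a=kw([-.048,-.140,.36]);ctrl.goto(a,R);print(ctrl.current_q(),ctrl.current_t())
b=kw([-.048,-.140,.217]);c=ctrl.move_l(b,vel=.15,contact_N=6);print(c,ik(ctrl.current_tool_pos()))
f0=ctrl.current_contact_force()
if not c:
    c=ctrl.move_l(kw([-.048,-.09,.217]),vel=.03,contact_N=1.5)
    print(c,ik(ctrl.current_tool_pos()),Rz(-ya)@(ctrl.current_contact_force()-f0),ctrl.current_t())
cv2.imwrite("pics/w5.png",ctrl.read_camera("wrist"))
E
```

```text
pull kf from wrist [-0.0451 -0.0805  0.244 ]
[-26.0133  19.6986  68.596    0.1057  91.7387  69.0622] 20.1583
False [-0.0476 -0.1401  0.218 ]
True [-0.0483 -0.1058  0.2167] [-0.3437 -0.7759 -1.0775] 22.3417
```

View pics/w5.png

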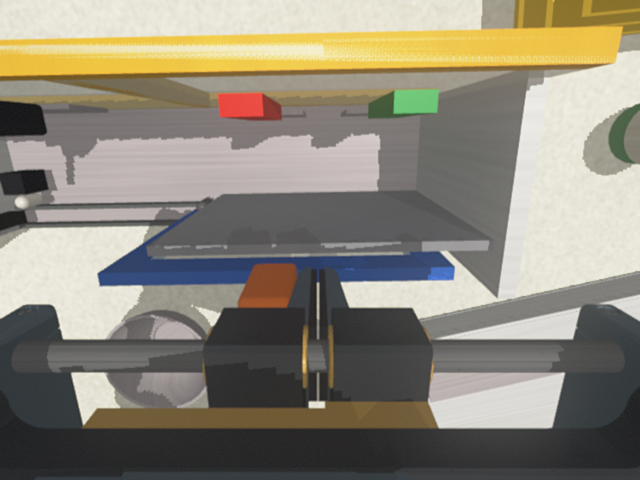

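Fingers touch the pull's right side (pull at (268,283), fingers at (310,290)), clear of everything else. Pushing, then feeling through the catch in small steps.

```bash
python3 - <<'E'
from h import *
ik=lambda p:Rz(-ya)@(np.array(p)-K)
F=lambda:(Rz(-ya)@np.array(ctrl.current_contact_force()))[1]
c=ctrl.move_l(kw([-.048,.040,.217]),vel=.07,contact_N=20)
ctrl.sleep(.2);print(c,ik(ctrl.current_tool_pos()),F(),ctrl.current_t())
y=.040;peak=0;log=[]
while not c and y<.075:
    y+=.001
    c=ctrl.move_l(kw([-.048,y,.217]),vel=.01,contact_N=14)
    f=-F();peak=max(peak,f);log.append((round(y,4),round(f,1)))
    if c or (peak>6 and f<1.5): break
print(c,log,ctrl.current_t(),ik(ctrl.current_tool_pos()))
E
```

```text
False [-0.0479  0.04    0.2171] -0.4961524614517775 24.8333
False [(0.041, np.float64(1.2)), (0.042, np.float64(2.0)), (0.043, np.float64(1.3)), (0.044, np.float64(1.9)), (0.045, np.float64(1.6)), (0.046, np.float64(0.5)), (0.047, np.float64(1.4)), (0.048, np.float64(1.3)), (0.049, np.float64(0.9)), (0.05, np.float64(0.9)), (0.051, np.float64(1.0)), (0.052, np.float64(1.2)), (0.053, np.float64(1.8)), (0.054, np.float64(2.8)), (0.055, np.float64(5.1)), (0.056, np.float64(6.8)), (0.057, np.float64(8.7)), (0.058, np.float64(9.1)), (0.059, np.float64(9.1)), (0.06, np.float64(8.2)), (0.061, np.float64(6.4)), (0.062, np.float64(4.8)), (0.063, np.float64(4.1)), (0.064, np.float64(1.1))] 30.8333 [-0.0479  0.0642  0.217 ]
```

The profile (onset 0.053, peak 0.0585, drop at 0.064) says the crest is passed. One gentle confirming nudge, then retreat and look.

```bash
python3 - <<'E'
from h import *
ik=lambda p:Rz(-ya)@(np.array(p)-K)
F=lambda:(Rz(-ya)@np.array(ctrl.current_contact_force()))[1]
ctrl.sleep(.3);f0=F()
c=ctrl.move_l(kw([-.048,.066,.217]),vel=.008,contact_N=6)
print(c,f0,F(),ik(ctrl.current_tool_pos()))
ctrl.sleep(.2)
ctrl.move_l(kw([-.048,.025,.217]),vel=.06);ctrl.move_l(kw([-.06,.025,.37]),vel=.2)
ctrl.move_l(kw([-.13,.06,.40]),vel=.2);ctrl.sleep(.3)
cv2.imwrite("pics/w6.png",ctrl.read_camera("wrist"));print(ctrl.current_t())
E
```

```text
True -1.0204016865973342 -2.3933546461153545 [-0.048   0.0647  0.2168]
34.2333
```

View pics/w6.png

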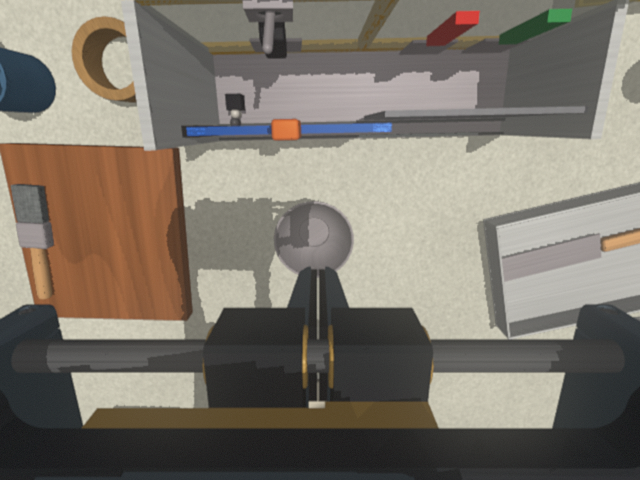

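The door is closed at the left jamb (pull at (286,129)), the turner is on its peg at the top (268,15–55), and the bowl, brush and knife are undisturbed. The arm is clear, so I'm handing in.

```bash
python3 -c "
from bench import ctrl
print(ctrl.sign_off())"
```

```text
the job is handed in; nothing more can be done
None
```

The turner hangs by its eye on the free peg, the door is shut past its catch and held home, and the job was handed in at about 34 s; the hand-in returned no verdict.

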